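# Fit the tube head on the touch mixer and hold it down to mix

## Task

The mixer runs only while its head is held down. Take the loaded eight-tube head (the drum with a pillar in the middle), fit it on the mixer so that it drops over the locating pin, which it hides, and sits fully on the drive plate (lower it, do not let it fall), then press it down and finish with the gripper still holding it down at least two thirds of the plate's travel, so that the mixer runs. Leave everything else on the bench where it is.

Things in the scene. Friction and masses are not known exactly. Their poses are not given: they have to be found in the camera images.
- tube_head_mid (a point): Centre of the loose eight-tube head, on its axis 42 mm above its underside; z up. Black drum 96 mm in diameter, 34 mm high; on it a ring of eight white tube lids (5.5 mm high, centres 36 mm from the axis) and in the middle a round grip pillar, 22 mm in diameter, rising 50 mm from the drum to 42 mm above this point. 84 mm high in all, about 0.25 kg; stands on the bench.
- tube_head_socket (a point): Centre of the tube head's flat underside: the mouth of its round blind socket, 13 mm in diameter and 15 mm deep, which takes the mixer's pin. 42 mm below the head's centre. z up.
- drive_pin (a point): Foot of the mixer's upright locating pin, on its axis, level with the top of the drive plate: 126 mm above the bench when the plate is up, moving down with it. Steel pin 10 mm in diameter, 13 mm tall, the last 4 mm tapered to 5 mm, in the centre of the round aluminium drive plate (72 mm in diameter). A head fully home has its underside on the plate. z up.
- drive_plate (a joint): How far the mixer's sprung drive plate is pressed down, in m: 0 up, 0.006 at its stop. It resists with 6.5 N before it moves and 15.5 N at the stop, part of it borne by the head's weight, which alone does not move it. The mixer runs from 0.004 (two thirds) down.
- mixer: The mixer, fixed to the bench: a white case 165 mm deep, 120 mm wide and 102 mm high with a sloped front panel with dial and rocker (its -x side). Origin in the centre of its underside; the pin's axis stands 20 mm from it along its +x.
- platform_head: Bystander: flat platform head, a black disc 78 mm in diameter and 22 mm high without a pillar, loose. Origin in the centre of its underside.
- cup_head: Bystander: small black rubber cup head, 52 mm in diameter and 38 mm high, loose. Origin in the centre of its underside.
- tube_rack: Bystander: white rack of microtubes, 65 x 115 x 42 mm, loose. Origin in the centre of its underside.
- timer: Bystander: flat white bench timer, 62 x 72 x 19 mm, loose. Origin in the centre of its underside.
- tip_box: Bystander: box of pipette tips with a clear lid, 85 x 122 x 75 mm, loose. Origin in the centre of its underside.
- buffer_bottle: Bystander: clear bottle 60 mm in diameter and 125 mm high, loose. Origin in the centre of its underside.
- beaker: Bystander: clear plastic beaker 96 mm wide and 120 mm high, loose. Origin in the centre of its underside.
- pipette: Bystander: grey hand pipette about 220 mm long lying along its x, up to 30 mm high, loose. Origin on the bench below its middle.
Things that resemble listed ones, but are neither listed nor needed, are in the scene too. Of the things shaped like the part that bears tube_head_mid, the black one is meant.

How it is judged (in metres and radians):
On the way, in this order (a step that is already met when the one before it is completed fails the run):
1. the tube head is lifted clear of the bench in the gripper (height (world z) of tube_head_mid above 0.07 m and contact force between the fingers and tube_head above 0.5 N), for 0.2 s.
2. the tube head has dropped over the pin and sits on the drive plate (z of tube_head_mid in the frame of drive_pin below 0.0445 m and horizontal distance between tube_head_mid and drive_pin below 0.006 m and angle between tube_head_mid's own z axis and vertical below 0.1 rad), for 0.1 s.
At the end, for the whole second after the job is handed in: The tube head is home on the drive plate over the pin (underside within 2.5 mm of it, axis within 6 mm of the pin, upright within 0.1 rad), the fingers still hold it, and the plate is held down at least 3.7 of its 6 mm, at rest, through the last second (all of step 2 and z of tube_head_mid in the frame of drive_pin above 0.039 m and value of joint drive_plate above 0.0037 m and contact force between the fingers and tube_head above 1 N and linear speed of tube_head below 0.03 m/s); the arm keeps its last pose, push and grip.
It fails at once if the tube head is dropped (falls free by more than about 25 mm) (linear speed of tube_head above 0.7 m/s and contact force between the fingers and tube_head below 0.05 N).
It fails at once if something else on the bench is shifted by more than 30 mm or knocked over (distance of any of platform_head, cup_head, tube_rack, timer, tip_box, buffer_bottle, beaker, pipette from where it was at the start of the episode above 0.03 m or angle between any of buffer_bottle, beaker, tip_box, tube_rack's own z axis and vertical above 0.5 rad).
It also fails if it takes over 42 s, if anything falls off the work surface, if the arm or the gripper's body presses on something with over 40 N, if the wrist force passes 120 N, or if a joint passes its speed limit or range.

## Robot

A 6-joint arm with a two-finger parallel gripper is mounted at the origin on the work surface. World frame = base frame: x ahead of the robot, y to its left, z up, the work surface at z = 0. Lengths are in m, angles in degrees, forces in N, time in s.
With the tool pointing down it reaches from about 0.3 to 0.825 m from the base axis. Payload 5.4 kg.
Tool frame: the origin (TCP) lies at the very end of the fingers, on their centre line; the grasp point (between the pads) lies 19 mm behind it; z points along the fingers, x is the direction in which the jaws open and shut, and the axes are right-handed (so a half turn about z gives the same grasp; the last joint's range is limited). The gripper opens to 92 mm and grips with 3 to 60 N. Pads are 20 mm wide; open, the fingers measure 128 mm over their backs; the gripper's body (75 mm by 189 mm) begins 69 mm behind the grasp point.
Start: joints at [-84.803, 9.076, 91.501, -0, 79.423, -12.038], TCP at [0.17, -0.549, 0.215] pointing down, gripper open.
Joint ranges: [-166.64, 166.64], [-54.1, 131.32], [10.49, 154.53], [-73.88, 253.88], [9.74, 151.15], [-171.62, 171.62]. Speed limits (degrees/s): [147.25, 147.25, 180, 180, 180, 180].

## Interface

Orientations are given as a 3x3 rotation matrix whose columns are the frame's x, y, z axes.
In Python, from rig import bot gives the robot as it stands.
- The arm moves only by the tool move_arm, never from a script. Its argument "motion" is a list of rows, each an object with "dp": the shift along the tool's x, y, z normalised to -1 to 1, where 1 is 0.2 m, a list of three; "delta_rot": the turn, a rotation vector about the tool's x, y, z normalised to -1 to 1, where 1 is 180 degrees, a list of three. In form: [{"dp": [x, y, z], "delta_rot": [wx, wy, wz]}, ...]. A call has 1 to 10 rows; each row shifts and turns the pose as measured when the row begins, along the tool's axes as they then stand; what a row does not reach is not made up. A row lasts 1/12 s, in which the tool goes at most 41.7 mm and 7.16 degrees, less where a joint would pass 70% of its speed; a pose out of reach is approached as far as the arm can. A call with a number of a shift or a turn outside -1 to 1 is refused whole. A call with a gripper value outside its range is refused whole. "fingers" is the closure, from 0 (fully open) to 1 (shut), set as the call begins (left out, the last holds). The fingers move at their own pace and stop on an object; "force" is the grip in N (left out, the last holds). Time passes only in rows, so rows that do not move let the fingers close. It gives the time, the measured TCP pose, the force and the opening at its end, in the units of the state.
- bot.sense(): the state, without advancing time (a new reading comes with each control period).
- bot.grab_frame(name): name is "side" or "top" or "wrist"; returns the picture (480x640x3 uint8, red, green, blue); there is no depth.
- bot.get_calibration(name): a dict with "intrinsics" (3x3 intrinsics, pixels), "k1" (the pictures are not rectified: a ray, as slopes to the right and down, at radius r is drawn at 1 + k1 r^2 times it, then the intrinsics apply), "origin" and "rotation" of the camera in the world. Camera axes: x right, y down, z forward; pixel columns grow to the right and rows downward; lengths in m; the calibration is good to about 2 mm. A picture is of the moment at which its call begins: read the wrist's pose just before it. get_calibration takes no time and is no camera call; for the wrist camera it gives the pose at the moment of the call.
- bot.finish_job(): hands the job in, once; it reports no verdict.
The state is a dict: "clock": time; "q": joint angles; "qd": joint speeds; "effort": joint torques, N m; "position": TCP position; "tcp_rot": TCP orientation; "ft_force": force on the tool from outside, world axes, zero at the start; "moment": the same for the moment, N m; "grip_width": finger opening in m.
Only numpy, scipy, OpenCV 4.12 (cv2) and the standard library are available. Lean on these libraries where they do the work, as an engineer would, in place of code of your own. Each camera call takes 0.05 s, during which the arm holds its last target.

## Working session

There is one attempt and no reset: what is moved stays moved. The work goes in short steps, Python scripts to look and compute and a tool call to move; the robot and the scene stay as the last step left them, time stands still between calls to the robot, and variables do not carry over. Pictures are saved under pics/ and viewed, and the job is handed in when it is done.

Besides the shell and the picture viewer there is one more tool, called after "Request:" by a JSON object that holds its "name" and its "arguments". move_arm: Moves the arm, as the interface text tells. Scaled input: -1 to 1 covers 0.2 m each way for a shift and 180 degrees each way for a turn. Its arguments: {"type":"object","properties":{"motion":{"type":"array"},"fingers":{"type":"number"},"force":{"type":"number"}},"required":["motion"]}

```bash
ls; mkdir -p pics; python3 - <<'E'
from rig import bot
import cv2
print(bot.sense())
for n in("side","top","wrist"):
    c=bot.get_calibration(n);print(n,c)
    cv2.imwrite(f"pics/{n}0.png",bot.grab_frame(n)[:,:,::-1])
E
```

```text
pics
{'clock': 0.0, 'q': array([-8.48021054e+01,  9.11396102e+00,  9.15697196e+01, -1.11096106e-03,
        7.94238168e+01, -1.20384061e+01]), 'qd': array([ 0.04965367,  0.02505385, -0.03644754, -0.02445041,  0.01195157,
       -0.0382811 ]), 'effort': array([ 8.82340955e-04, -3.85571730e+01, -3.22108626e+01,  7.01192091e-02,
        3.75851803e-02, -1.35691948e-04]), 'position': array([ 0.17029133, -0.54855841,  0.21362753]), 'tcp_rot': array([[ 2.96316465e-01, -9.55089795e-01, -1.88956709e-04],
       [-9.55088044e-01, -2.96316291e-01,  1.86673990e-03],
       [-1.83889518e-03, -3.72675476e-04, -9.99998240e-01]]), 'ft_force': array([-0.44363237, -0.27684436, -0.08146331]), 'moment': array([ 0.0260771 , -0.02203109, -0.01819255]), 'grip_width': 0.09151568713009642}
side {'intrinsics': array([[529.82230285,   0.        , 312.6606749 ],
       [  0.        , 529.82230285, 232.531985  ],
       [  0.        ,   0.        ,   1.        ]]), 'k1': -0.09047419765923433, 'origin': array([-1.91893064e-04,  9.67256984e-01,  9.47162043e-01]), 'rotation': array([[-0.8900064 , -0.25885293,  0.3
[... 248 characters left out ...]
 ,   0.        ,   1.        ]]), 'k1': -0.0014378349999321404, 'origin': array([ 0.33509192, -0.04946739,  1.13876673]), 'rotation': array([[ 0.00538798, -0.98186822,  0.18948818],
       [-0.99980756, -0.00171503,  0.01954219],
       [-0.01886288, -0.18955701, -0.98168851]])}
wrist {'intrinsics': array([[373.22821833,   0.        , 317.37522136],
       [  0.        , 373.22821833, 243.36523405],
       [  0.        ,   0.        ,   1.        ]]), 'k1': -0.016366774209896004, 'origin': array([ 0.24636748, -0.52533107,  0.3848911 ]), 'rotation': array([[ 0.29659553, -0.9163415 , -0.26897835],
       [-0.95500167, -0.28508994, -0.08182623],
       [-0.00170225,  0.28114407, -0.95966406]])}
```

View pics/top0.png

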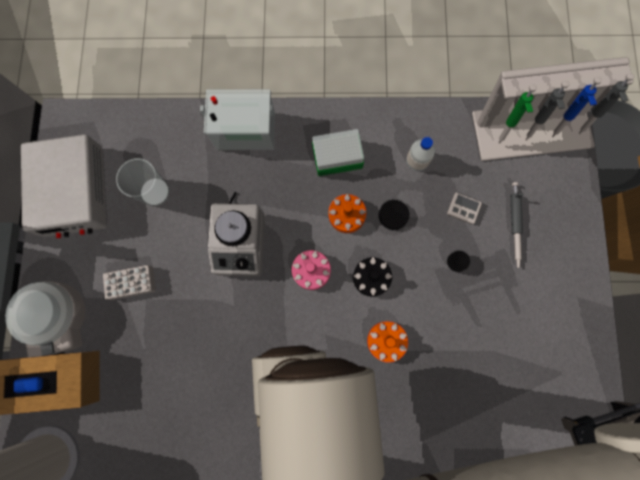

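View pics/side0.png

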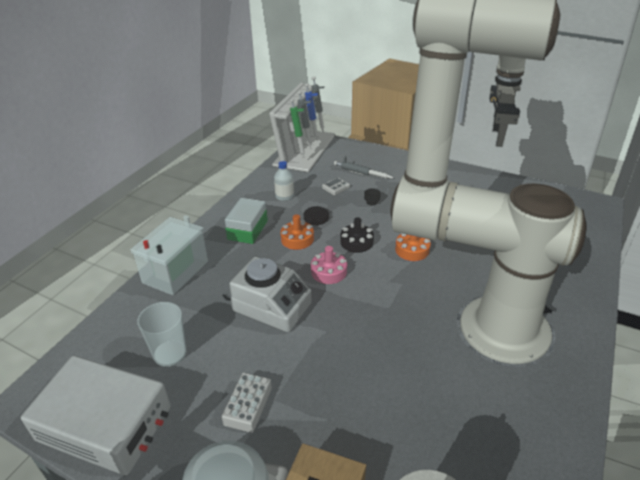

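View pics/wrist0.png

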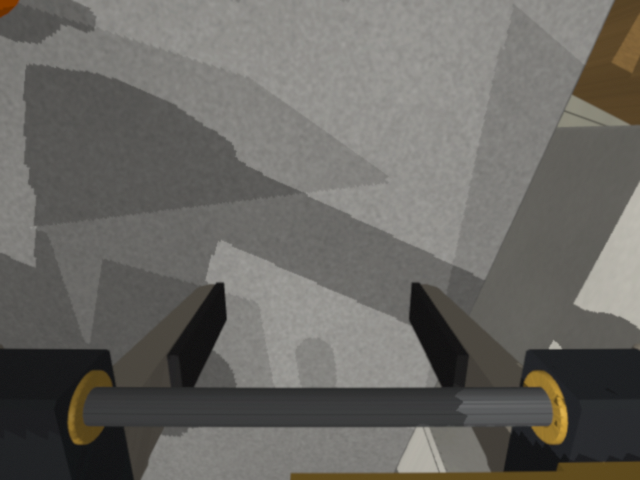

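Possible confusions in the top view: the black tube head (373,276), the orange heads (347,213) and (388,342), the pink head (311,270), the platform disc (394,215) and the cup (458,261). The description calls for black with a pillar and lids, which is (373,276). I'll check it in a close crop.

```bash
python3 - <<'E'
import cv2,numpy as np
t=cv2.imread("pics/top0.png");s=cv2.imread("pics/side0.png")
def c(i,x,y,w,h): return cv2.resize(i[y:y+h,x:x+w],(400,300),interpolation=cv2.INTER_CUBIC)
o=np.vstack([np.hstack([c(t,333,246,80,60),c(t,194,195,80,60)]),np.hstack([c(s,317,205,80,60),c(s,225,245,80,60)])])
cv2.imwrite("pics/crops.png",o)
E
```

```text
(no output)
```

View pics/crops.png

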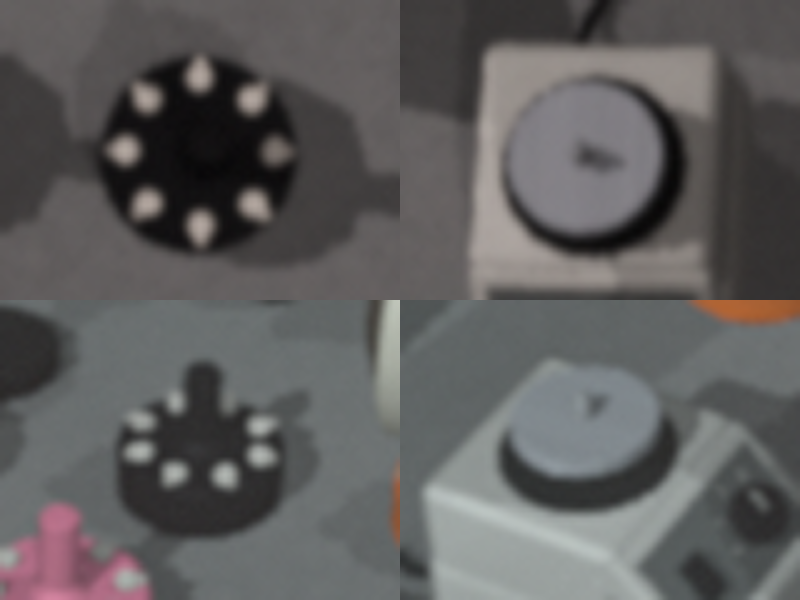

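```bash
cat > h.py <<'E'
import numpy as np, cv2
def ray(c,u,v):
    K=c["intrinsics"];k=c["k1"]
    d=np.array([(u-K[0,2])/K[0,0],(v-K[1,2])/K[1,1]]);p=d.copy()
    for _ in range(30): p=d/(1+k*(p@p))
    r=c["rotation"]@np.array([p[0],p[1],1.]);return np.array(c["origin"]),r/np.linalg.norm(r)
def onz(c,u,v,z):
    o,r=ray(c,u,v);return o+r*(z-o[2])/r[2]
def proj(c,P):
    q=c["rotation"].T@(np.array(P)-c["origin"]);x=q[:2]/q[2];x=x*(1+c["k1"]*(x@x));K=c["intrinsics"]
    return K[0,0]*x[0]+K[0,2],K[1,1]*x[1]+K[1,2]
def tri(c1,p1,c2,p2):
    o1,r1=ray(c1,*p1);o2,r2=ray(c2,*p2)
    A=np.stack([r1,-r2],1);t=np.linalg.lstsq(A,o2-o1,rcond=None)[0]
    a=o1+r1*t[0];b=o2+r2*t[1];return (a+b)/2,np.linalg.norm(a-b)
def circ(P):
    P=np.array(P);A=np.c_[2*P[:,:2],np.ones(len(P))];s=np.linalg.lstsq(A,(P[:,:2]**2).sum(1),rcond=None)[0]
    R=np.sqrt(s[2]+s[:2]@s[:2]);return s[:2],R,np.abs(np.linalg.norm(P[:,:2]-s[:2],axis=1)-R).max()
E
python3 - <<'E'
from h import *
from rig import bot
t=cv2.imread("pics/top0.png");s=cv2.imread("pics/side0.png")
ct=bot.get_calibration("top");cs=bot.get_calibration("side")
# lids
for n,i,c,(x,y,w,h) in(("top",t,ct,(350,254,46,46)),("side",s,cs,(340,224,35,35))):
    g=cv2.cvtColor(i,cv2.COLOR_BGR2GRAY)[y:y+h,x:x+w]
    m=(g>110).astype(np.uint8)
    N,l,st,ce=cv2.connectedComponentsWithStats(m)
    P=[]
    for k in range(1,N):
        if 3<st[k,4]<60:
            u,v=ce[k]+[x,y];p=onz(c,u,v,0.0395);P.append(p);print(n,u.round(1),v.round(1),st[k,4],p.round(3))
    print(circ(P) if len(P)>2 else 0)
# drum silhouette in top
for (x,y,w,h) in((345,250,56,52),):
    g=cv2.cvtColor(t,cv2.COLOR_BGR2GRAY)[y:y+h,x:x+w];
    print("dark",np.percentile(g,[5,20,50,80]))
# plate
hsv=cv2.cvtColor(t,cv2.COLOR_BGR2HSV)
for n,i,c,(u0,v0) in(("top",t,ct,(226,225)),("side",s,cs,(256,272))):
    print(n,i[v0,u0],[i[v0-20,u0-26]] )
E
```

```text
top 372.5 260.5 20 [ 0.492 -0.153  0.04 ]
top 361.7 265.2 19 [ 0.48  -0.126  0.04 ]
top 383.1 265.0 21 [ 0.481 -0.179  0.04 ]
top 357.2 275.5 18 [ 0.455 -0.115  0.04 ]
top 362.0 286.4 19 [ 0.428 -0.126  0.04 ]
top 383.4 286.6 21 [ 0.428 -0.178  0.04 ]
top 372.5 290.9 19 [ 0.417 -0.152  0.04 ]
(array([ 0.45433926, -0.15235217]), np.float64(0.03703475562113246), np.float64(0.0004320005976962485))
side 343.4 227.0 33 [ 0.497 -0.155  0.039]
side 351.6 224.9 11 [ 0.48  -0.175  0.039]
side 362.5 224.5 4 [ 0.452 -0.19   0.039]
side 368.6 224.2 5 [ 0.437 -0.199  0.039]
side 369.0 229.5 18 [ 0.426 -0.176  0.039]
side 344.3 234.7 15 [ 0.48  -0.123  0.039]
side 368.8 235.5 18 [ 0.416 -0.149  0.039]
side 351.4 239.4 15 [ 0.453 -0.112  0.039]
side 361.5 239.5 16 [ 0.428 -0.124  0.04 ]
side 341.7 257.3 11 [ 0.445 -0.029  0.039]
side 354.2 257.4 5 [ 0.415 -0.043  0.039]
(array([ 0.44342748, -0.11410475]), np.float64(0.06299756155812253), np.float64(0.05307136126170471))
dark [14.  21.2 69.5 94. ]
top [132 127 130] [array([61, 61, 64], dtype=uint8)]
side [141 137 129] [array([107, 108, 102], dtype=uint8)]
```

```bash
python3 - <<'E'
from h import *
from rig import bot
t=cv2.imread("pics/top0.png");s=cv2.imread("pics/side0.png")
ct=bot.get_calibration("top");cs=bot.get_calibration("side")
for n,i,c,(u0,v0) in(("top",t,ct,(226,225)),("side",s,cs,(256,272))):
    g=cv2.cvtColor(i,cv2.COLOR_BGR2GRAY)
    g4=cv2.resize(g,None,fx=4,fy=4,interpolation=cv2.INTER_LINEAR).astype(np.uint8)
    for T in (80,90):
        d=30;m=np.zeros_like(g);m[v0-d:v0+d+10,u0-d:u0+d+20]=(g[v0-d:v0+d+10,u0-d:u0+d+20]>T)
        ff=np.zeros((482,642),np.uint8)
        _,_,ff2,rect=cv2.floodFill(cv2.GaussianBlur(g,(1,1),0),ff,(u0,v0),255,12,12,cv2.FLOODFILL_FIXED_RANGE|cv2.FLOODFILL_MASK_ONLY|(255<<8))
    m=ff2[1:-1,1:-1];print(n,rect,m.sum()//255)
    cn=max(cv2.findContours(m,0,1)[0],key=len)
    hull=cv2.convexHull(cn)[:,0]
    print(circ([onz(c,u,v,.126) for u,v in hull]))
    e=cv2.fitEllipse(cn);print(e, onz(c,*e[0],.126))
    cv2.imwrite(f"pics/m_{n}.png",cv2.resize(np.hstack([i[v0-40:v0+40,u0-50:u0+50],cv2.merge([m]*3)[v0-40:v0+40,u0-50:u0+50]]),(800,320)))
    # predicted pin: 
E
```

```text
top (212, 204, 44, 37) 776
(array([0.58251664, 0.17646937]), np.float64(0.05345497302105257), np.float64(0.007151794416827506))
((232.61669921875, 219.85618591308594), (33.4182014465332, 45.07839584350586), 84.49819946289062) [0.57319545 0.17665986 0.126     ]
side (230, 257, 46, 26) 559
(array([0.57610649, 0.19812468]), np.float64(0.05134322659086499), np.float64(0.010096638370265948))
((256.4928283691406, 269.6144104003906), (20.662471771240234, 41.33832931518555), 69.97918701171875) [0.56514727 0.19398268 0.126     ]
```

View pics/m_top.png

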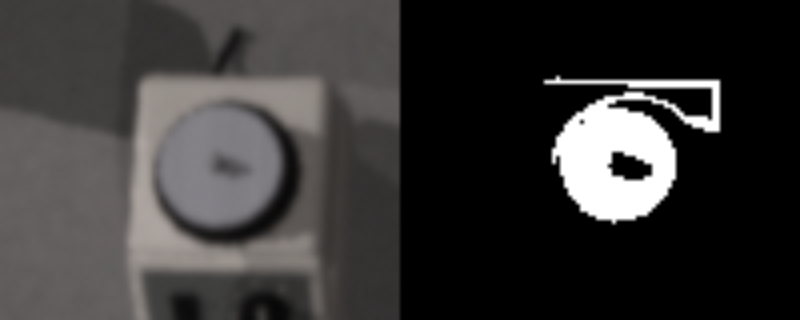

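View pics/m_side.png

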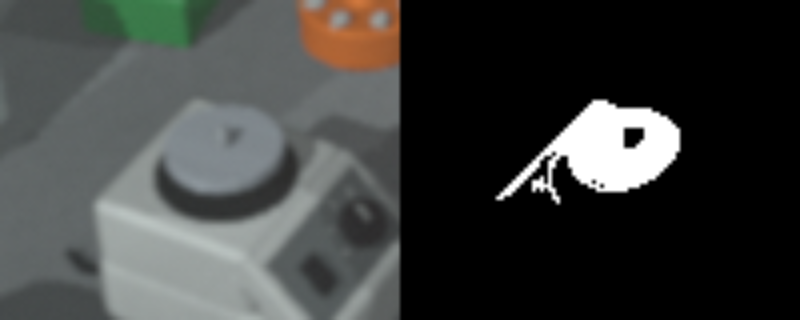

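```bash
python3 - <<'E'
from h import *
from rig import bot
t=cv2.imread("pics/top0.png");s=cv2.imread("pics/side0.png")
ct=bot.get_calibration("top");cs=bot.get_calibration("side")
for n,i,c,(u0,v0) in(("top",t,ct,(226,225)),("side",s,cs,(256,272))):
    g=cv2.cvtColor(i,cv2.COLOR_BGR2GRAY);ff=np.zeros((482,642),np.uint8)
    cv2.floodFill(g,ff,(u0,v0),255,12,12,cv2.FLOODFILL_FIXED_RANGE|cv2.FLOODFILL_MASK_ONLY|(255<<8))
    m=ff[1:-1,1:-1]
    m=cv2.morphologyEx(m,cv2.MORPH_CLOSE,np.ones((9,9)));m=cv2.morphologyEx(m,cv2.MORPH_OPEN,cv2.getStructuringElement(2,(17,15)))
    cn=max(cv2.findContours(m,0,1)[0],key=len)
    P=np.array([onz(c,u,v,.126) for u,v in cn[:,0]])
    for _ in range(4):
        ce,R,r=circ(P);P=P[np.abs(np.linalg.norm(P[:,:2]-ce,axis=1)-R)<.002]
    print(n,ce,R,r,len(P))
q=bot.sense()
for P in([.454,-.152,.035],[.565,.18,.126]):
    d=np.array(P)-q["position"];print(np.linalg.norm(P[:2]),d,q["tcp_rot"].T@d/.2)
E
```

```text
top [0.57023692 0.17934295] 0.03922287654633657 0.0019533004439918483 42
side [0.56209419 0.18748238] 0.037395728730232294 0.001900888561534253 58
0.47876925548744254 [ 0.28370074  0.39670823 -0.17886318] [-1.47297485 -1.94223788  0.89690936]
0.5929797635670209 [ 0.39470074  0.72870823 -0.08786318] [-2.89463761 -2.96426993  0.44416718]
```

Request:
{"name": "move_arm", "arguments": {"motion": [{"dp": [-0.12,-0.16,0],"delta_rot": [0,0,0]},{"dp": [-0.12,-0.16,0],"delta_rot": [0,0,0]},{"dp": [-0.12,-0.16,0],"delta_rot": [0,0,0]},{"dp": [-0.12,-0.16,0],"delta_rot": [0,0,0]},{"dp": [-0.12,-0.16,0],"delta_rot": [0,0,0]},{"dp": [-0.12,-0.16,0],"delta_rot": [0,0,0]},{"dp": [-0.12,-0.16,0],"delta_rot": [0,0,0]},{"dp": [-0.12,-0.16,0],"delta_rot": [0,0,0]}], "fingers": 0}}

```text
clock: 0.82
position: [0.3596, -0.2841, 0.2104]
tcp_rot: [[0.283, -0.959, -0.002], [-0.959, -0.283, 0.004], [-0.004, 0.001, -1.0]]
ft_force: [1.1, -0.5, 0.0]
grip_width: 0.0919
```

Request:
{"name": "move_arm", "arguments": {"motion": [{"dp": [-0.12,-0.15,0],"delta_rot": [0,0,0]},{"dp": [-0.12,-0.15,0],"delta_rot": [0,0,0]},{"dp": [-0.12,-0.15,0],"delta_rot": [0,0,0]},{"dp": [-0.12,-0.15,0],"delta_rot": [0,0,0]},{"dp": [0,0,0],"delta_rot": [0,0,0]}]}}

```text
clock: 1.23
position: [0.4525, -0.1448, 0.2102]
tcp_rot: [[0.289, -0.957, -0.001], [-0.957, -0.289, 0.006], [-0.006, -0.001, -1.0]]
ft_force: [-0.8, 0.5, -0.0]
grip_width: 0.092
```

```bash
python3 - <<'E'
from rig import bot
import cv2,numpy as np
c=bot.get_calibration("wrist");i=bot.grab_frame("wrist");np.savez("w1.npz",**c)
cv2.imwrite("pics/w1.png",i[:,:,::-1]);s=bot.sense();print(s["position"],s["tcp_rot"],s["q"])
E
```

```text
[ 0.4512548  -0.14705718  0.21005051] [[ 2.87791344e-01 -9.57690651e-01 -2.18160141e-03]
 [-9.57680921e-01 -2.87798432e-01  4.39504149e-03]
 [-4.83695161e-03  8.24423147e-04 -9.99987962e-01]] [-32.78409387  -5.8007443  107.2259237    0.14681269  78.81629733
  40.46103873]
```

View pics/w1.png

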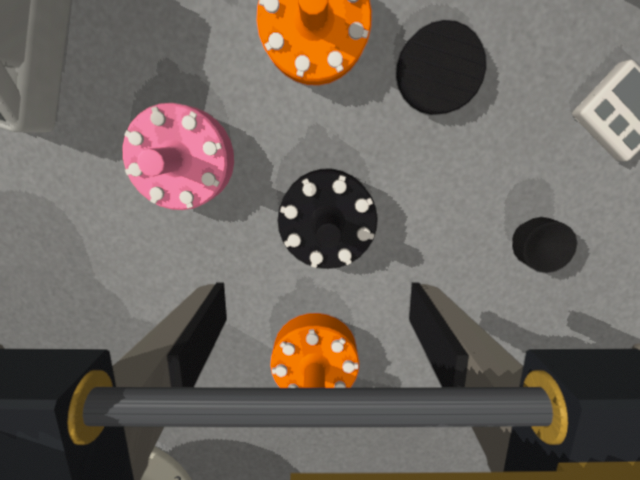

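The black head is at (328,218), its pillar top about (326,233), with orange, pink, platform and cup clearly separate.

```bash
python3 - <<'E'
from h import *
c=dict(np.load("w1.npz"));i=cv2.imread("pics/w1.png")
g=cv2.cvtColor(i,cv2.COLOR_BGR2GRAY)
# drum as filled dark hull, lids inside
x,y,w,h=272,162,112,112
d=(g[y:y+h,x:x+w]<45).astype(np.uint8);N,l,st,ce=cv2.connectedComponentsWithStats(d);k=1+st[1:,4].argmax()
cn=max(cv2.findContours((l==k).astype(np.uint8),0,1)[0],key=len);hull=cv2.convexHull(cn)
print("drum hull",cv2.minEnclosingCircle(hull))
in_=np.zeros_like(d);cv2.fillConvexPoly(in_,hull,1)
m=((g[y:y+h,x:x+w]>105)&(in_>0)).astype(np.uint8)
N,l,st,ce=cv2.connectedComponentsWithStats(m);P=[]
for k in range(1,N):
    if st[k,4]>50:
        u,v=ce[k]+[x,y];P.append(onz(c,u,v,.038));print(u.round(1),v.round(1),st[k,4])
P=np.array(P);print(P.round(4));print(circ(P),P.mean(0))
print("pillar top at .084",onz(c,326,232,.084))
for q in([.454,-.152,.084],[.454,-.152,.034]):print(proj(c,q))
E
python3 - <<'E'
import cv2
i=cv2.imread("pics/w1.png");cv2.imwrite("pics/w1c.png",cv2.resize(cv2.convertScaleAbs(i[160:280,268:388],alpha=2.5),(600,600)))
E
```

```text
drum hull ((55.16666793823242, 56.33333206176758), 49.482139587402344)
339.4 184.9 193
308.2 187.8 183
362.8 204.5 190
289.0 211.3 181
364.5 234.1 148
292.6 240.4 166
344.4 255.6 159
315.6 257.9 152
[[ 0.4915 -0.153   0.038 ]
 [ 0.4807 -0.1264  0.038 ]
 [ 0.4805 -0.1794  0.038 ]
 [ 0.4544 -0.1154  0.038 ]
 [ 0.454  -0.1901  0.038 ]
 [ 0.4281 -0.1263  0.038 ]
 [ 0.428  -0.1784  0.038 ]
 [ 0.4177 -0.1525  0.038 ]]
(array([ 0.45457516, -0.15270641]), np.float64(0.03714760812347121), np.float64(0.00028861692630019475)) [ 0.45437916 -0.15270209  0.038     ]
pillar top at .084 [ 0.45653449 -0.15021893  0.084     ]
(np.float64(327.15670436374666), np.float64(235.454156882735))
(np.float64(326.1552810907993), np.float64(221.81060185390882))
```

View pics/w1c.png

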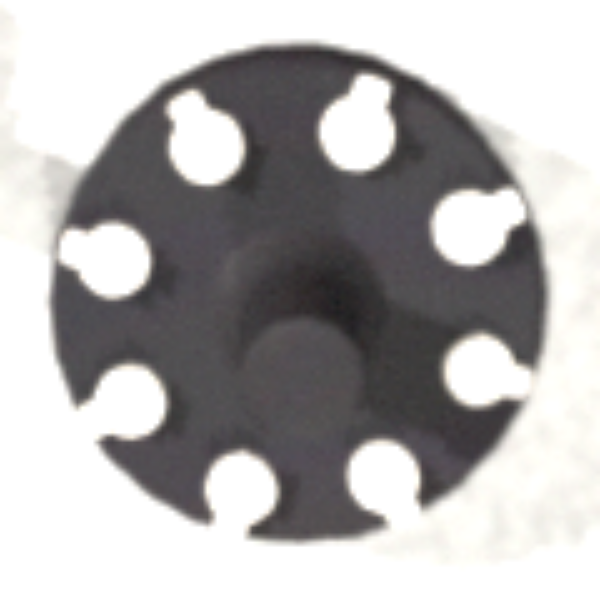

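Request:
{"name": "move_arm", "arguments": {"motion": [{"dp": [0.03,-0.01,0.15],"delta_rot": [0,0,0]},{"dp": [0,0,0.15],"delta_rot": [0,0,0]},{"dp": [0,0,0.15],"delta_rot": [0,0,0]},{"dp": [0,0,0.12],"delta_rot": [0,0,0]},{"dp": [0,0,0.05],"delta_rot": [0,0,0]},{"dp": [0,0,0],"delta_rot": [0,0,0]}]}}

```text
clock: 1.78
position: [0.454, -0.1579, 0.0834]
tcp_rot: [[0.287, -0.958, 0.001], [-0.958, -0.287, -0.002], [0.002, -0.0, -1.0]]
ft_force: [-0.0, 0.2, -0.2]
grip_width: 0.0918
```

```bash
cat > rel.py <<'E'
import sys,numpy as np
from rig import bot
s=bot.sense();P=np.array([float(a) for a in sys.argv[1:4]]);d=P-s["position"]
print(s["clock"],s["position"].round(4),"force",s["ft_force"].round(1),"w",s["grip_width"]);print("d mm",(d*1e3).round(1),"units",(s["tcp_rot"].T@d/.2).round(4),"z axis",s["tcp_rot"][:,2].round(4))
E
python3 rel.py .4545 -.1527 .047
```

```text
1.7833 [ 0.454  -0.1579  0.0834] force [-0.   0.2 -0.2] w 0.09175233312650162
d mm [  0.5   5.2 -36.4] units [-0.0246 -0.0096  0.1819] z axis [ 7.0e-04 -1.5e-03 -1.0e+00]
```

Request:
{"name": "move_arm", "arguments": {"motion": [{"dp": [-0.025,-0.01,0.09],"delta_rot": [0,0,0]},{"dp": [0,0,0.06],"delta_rot": [0,0,0]},{"dp": [0,0,0.02],"delta_rot": [0,0,0]}]}}

```text
clock: 2.03
position: [0.4557, -0.1565, 0.0519]
tcp_rot: [[0.283, -0.959, 0.004], [-0.959, -0.283, -0.005], [0.006, -0.003, -1.0]]
ft_force: [-0.6, -0.0, 0.7]
grip_width: 0.0915
```

```bash
python3 rel.py .4545 -.1527 .047
```

```text
2.0333 [ 0.4557 -0.1565  0.0519] force [-0.6 -0.   0.7] w 0.09153581919344825
d mm [-1.2  3.8 -4.9] units [-0.0203  0.0006  0.0246] z axis [ 0.0044 -0.005  -1.    ]
```

Request:
{"name": "move_arm", "arguments": {"motion": [{"dp": [-0.02,0,0.025],"delta_rot": [-0.001,-0.002,0]},{"dp": [0,0,0],"delta_rot": [0,0,0]}]}}

```text
clock: 2.2
position: [0.4549, -0.1539, 0.048]
tcp_rot: [[0.282, -0.959, 0.0], [-0.959, -0.282, -0.0], [0.0, -0.0, -1.0]]
ft_force: [0.4, 1.0, -0.7]
grip_width: 0.0917
```

```bash
python3 rel.py .4545 -.1527 .047;  python3 - <<'E'
from rig import bot
import cv2,numpy as np
cv2.imwrite("pics/w2.png",bot.grab_frame("wrist")[:,:,::-1])
E
```

```text
2.2 [ 0.4549 -0.1539  0.048 ] force [ 0.4  1.  -0.7] w 0.09172776058525348
d mm [-0.4  1.2 -1. ] units [-0.0063  0.0002  0.0052] z axis [ 2.e-04 -3.e-04 -1.e+00]
```

View pics/w2.png

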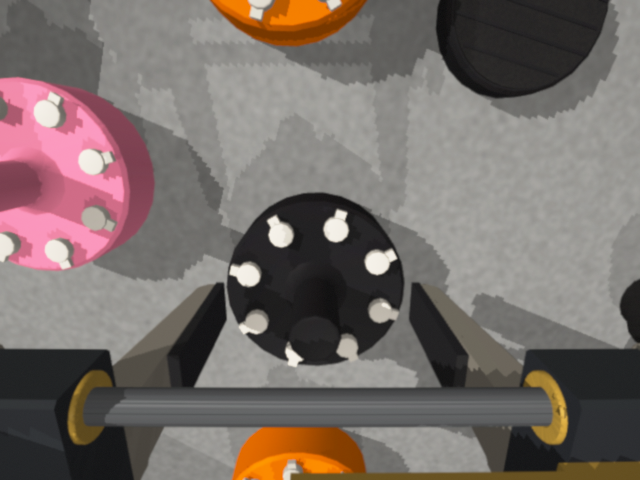

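The pillar top at (315,335) is centred between the fingers at x≈225 and 412. Now I close.

Request:
{"name": "move_arm", "arguments": {"motion": [{"dp": [-0.005,0,0.005],"delta_rot": [0,0,0]},{"dp": [0,0,0],"delta_rot": [0,0,0]},{"dp": [0,0,0],"delta_rot": [0,0,0]},{"dp": [0,0,0],"delta_rot": [0,0,0]},{"dp": [0,0,0],"delta_rot": [0,0,0]},{"dp": [0,0,0],"delta_rot": [0,0,0]}], "fingers": 1, "force": 50}}

```text
clock: 2.75
position: [0.4579, -0.1553, 0.0517]
tcp_rot: [[0.282, -0.959, 0.008], [-0.959, -0.282, -0.006], [0.007, -0.006, -1.0]]
ft_force: [0.8, -0.4, -0.0]
grip_width: 0.0538
```

Request:
{"name": "move_arm", "arguments": {"motion": [{"dp": [-0.017,0.012,0.022],"delta_rot": [-0.002,-0.002,0]},{"dp": [0,0,0.002],"delta_rot": [0,0,0]},{"dp": [0,0,0.002],"delta_rot": [0,0,0]}]}}

```text
clock: 3.0
position: [0.4546, -0.1526, 0.0462]
tcp_rot: [[0.282, -0.959, -0.001], [-0.959, -0.282, -0.001], [0.001, 0.001, -1.0]]
ft_force: [0.3, -0.2, 0.1]
grip_width: 0.0337
```

Request:
{"name": "move_arm", "arguments": {"motion": [{"dp": [0,0,0],"delta_rot": [0,0,0]},{"dp": [0,0,0],"delta_rot": [0,0,0]},{"dp": [0,0,0],"delta_rot": [0,0,0]},{"dp": [0,0,0],"delta_rot": [0,0,0]}]}}

```text
clock: 3.33
position: [0.4543, -0.1525, 0.0457]
tcp_rot: [[0.283, -0.959, -0.001], [-0.959, -0.283, -0.001], [0.001, 0.001, -1.0]]
ft_force: [0.4, -0.3, -0.5]
grip_width: 0.0211
```

```bash
python3 rel.py .4545 -.1527 .047
```

```text
3.3333 [ 0.4543 -0.1525  0.0457] force [ 0.4 -0.3 -0.5] w 0.02111928645910649
d mm [ 0.2 -0.2  1.3] units [ 0.0015 -0.0007 -0.0065] z axis [-1.3e-03 -9.0e-04 -1.0e+00]
```

Request:
{"name": "move_arm", "arguments": {"motion": [{"dp": [0,0,-0.04],"delta_rot": [0,0,0]},{"dp": [0,0,-0.12],"delta_rot": [0,0,0]},{"dp": [0,0,-0.16],"delta_rot": [0,0,0]},{"dp": [0,0,-0.16],"delta_rot": [0,0,0]},{"dp": [0,0,-0.16],"delta_rot": [0,0,0]},{"dp": [0,0,-0.16],"delta_rot": [0,0,0]},{"dp": [0,0,-0.16],"delta_rot": [0,0,0]},{"dp": [0,0,-0.04],"delta_rot": [0,0,0]}]}}

```text
clock: 4.0
position: [0.4491, -0.1486, 0.2503]
tcp_rot: [[0.282, -0.959, -0.016], [-0.959, -0.282, 0.009], [-0.013, 0.013, -1.0]]
ft_force: [0.5, -0.3, -1.7]
grip_width: 0.021
```

```bash
python3 rel.py .565 .183 .25;python3 - <<'E'
from rig import bot
import cv2,numpy as np
c=bot.get_calibration("wrist");np.savez("w3.npz",**c)
cv2.imwrite("pics/w3.png",bot.grab_frame("wrist")[:,:,::-1])
E
```

```text
4.0 [ 0.4491 -0.1486  0.2503] force [ 0.5 -0.3 -1.7] w 0.02099756907187027
d mm [ 1.159e+02  3.316e+02 -3.000e-01] units [-1.427  -1.0243  0.0072] z axis [-0.0159  0.0089 -0.9998]
```

View pics/w3.png

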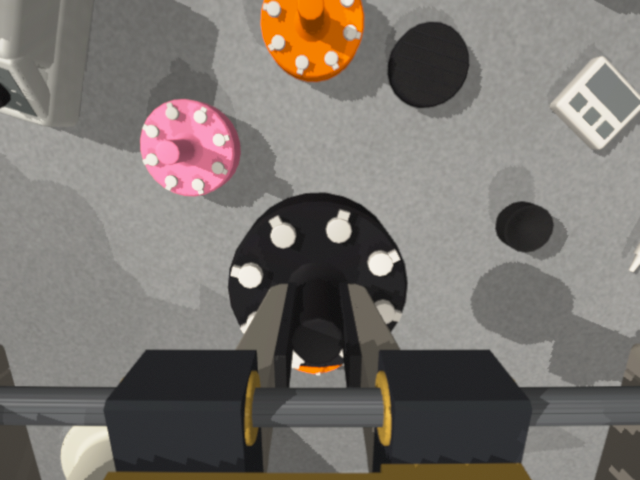

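Request:
{"name": "move_arm", "arguments": {"motion": [{"dp": [-0.08,-0.08,0],"delta_rot": [0.002,0.002,0]},{"dp": [-0.12,-0.13,0],"delta_rot": [0.002,0.002,0]},{"dp": [-0.12,-0.13,0],"delta_rot": [0,0,0]},{"dp": [-0.12,-0.13,0],"delta_rot": [0,0,0]},{"dp": [-0.12,-0.13,0],"delta_rot": [0,0,0]},{"dp": [-0.12,-0.13,0],"delta_rot": [0,0,0]},{"dp": [-0.06,-0.06,0],"delta_rot": [0,0,0]},{"dp": [0,0,0],"delta_rot": [0,0,0]}]}}

```text
clock: 4.72
position: [0.5559, 0.0464, 0.2312]
tcp_rot: [[0.276, -0.961, -0.022], [-0.961, -0.276, 0.004], [-0.01, 0.02, -1.0]]
ft_force: [-0.2, -0.9, -2.4]
grip_width: 0.0211
```

```bash
python3 rel.py .565 .183 .25;python3 - <<'E'
from rig import bot
import cv2,numpy as np
c=bot.get_calibration("wrist");np.savez("w4.npz",**c)
cv2.imwrite("pics/w4.png",bot.grab_frame("wrist")[:,:,::-1])
E
```

```text
4.7167 [0.5559 0.0464 0.2312] force [-0.2 -0.9 -2.4] w 0.021108263873333723
d mm [  9.1 136.6  18.8] units [-0.6447 -0.2304 -0.0922] z axis [-0.0219  0.0042 -0.9998]
```

View pics/w4.png

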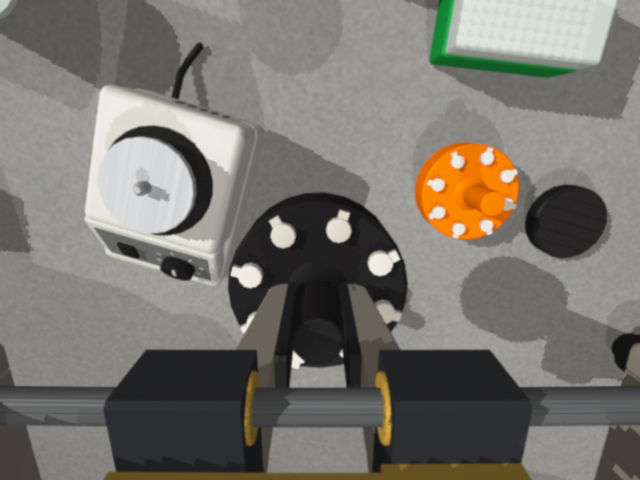

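The plate is seen at about (147,186), with the pin tip near (142,188).

```bash
cat > plate.py <<'E'
import sys
from h import *
n,u0,v0,r=sys.argv[1],int(sys.argv[2]),int(sys.argv[3]),int(sys.argv[4])
c=dict(np.load(n+".npz"));i=cv2.imread(f"pics/{n}.png")
g=cv2.cvtColor(i,cv2.COLOR_BGR2GRAY);b=cv2.GaussianBlur(g,(3,3),0).astype(float)
# radial edge: strongest brightness step along rays
gx=cv2.Sobel(b,-1,1,0);gy=cv2.Sobel(b,-1,0,1);P=[];E=[]
for a in np.linspace(0,2*np.pi,120,endpoint=False):
    rs=np.arange(r*.8,r*1.25,.25);x=(u0+rs*np.cos(a)).astype(np.float32);y=(v0+rs*np.sin(a)).astype(np.float32)
    G=cv2.remap((gx*np.cos(a)+gy*np.sin(a)).astype(np.float32),x[None],y[None],1)[0]
    k=np.abs(G).argmax()
    if abs(G[k])>40:P.append(onz(c,x[k],y[k],.126));E.append((x[k],y[k]))
P=np.array(P);E=np.array(E)
ce,R,_=circ(P)
for t in(.006,.004,.003,.002,.0015,.001,.001,.001):
    k=np.abs(np.linalg.norm(P[:,:2]-ce,axis=1)-R)<t
    ce,R,res=circ(P[k])
print("plate",ce,R,res,k.sum(),len(P))
cc=np.array([*ce]);d=cv2.convertScaleAbs(i)
for (x,y),f in zip(E,k):cv2.circle(d,(int(x),int(y)),1,(0,0,255) if f else (255,0,0),-1)
for z in(.126,.139):
    u,v=proj(c,[*ce,z]);print(z,u,v);cv2.circle(d,(int(round(u)),int(round(v))),1,(0,255,0),-1)
x0,y0=max(u0-75,0),max(v0-56,0);cv2.imwrite(f"pics/{n}p.png",cv2.resize(d[y0:y0+112,x0:x0+150],(800,600),interpolation=2))
E
python3 plate.py w4 147 186 48
```

```text
plate [0.55562241 0.18425873] 0.03946241382922541 0.0009364206190197108 58 108
0.126 140.82688220359537 189.84252975870027
0.139 132.42363758641815 192.84106175610444
```

View pics/w4p.png

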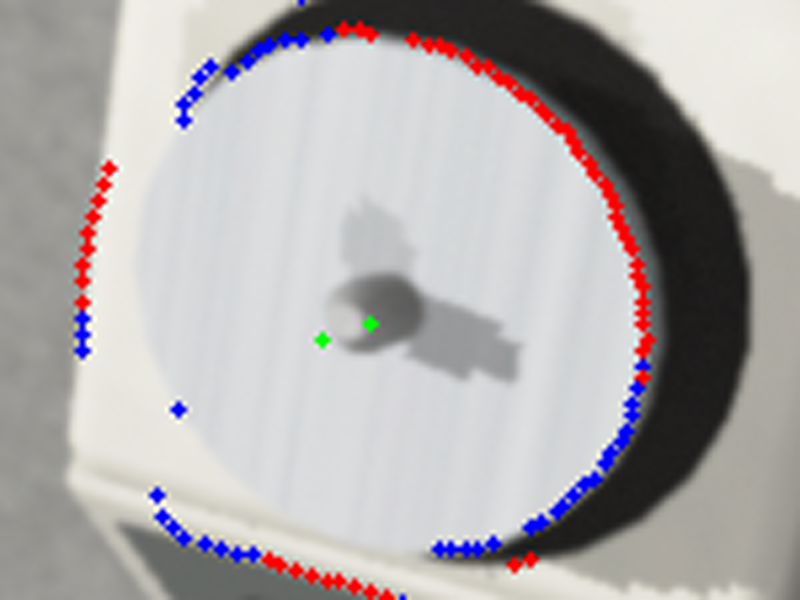

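```bash
cat > plate2.py <<'E'
import sys
from h import *
from scipy.optimize import least_squares
n,u0,v0,r=sys.argv[1],*map(float,sys.argv[2:5]);a0,a1=map(float,sys.argv[5:7])
c=dict(np.load(n+".npz"));i=cv2.imread(f"pics/{n}.png")
g=cv2.GaussianBlur(cv2.cvtColor(i,cv2.COLOR_BGR2GRAY),(3,3),0).astype(float);gx=cv2.Sobel(g,-1,1,0);gy=cv2.Sobel(g,-1,0,1);P=[];E=[]
for a in np.radians(np.arange(a0,a1,3)):
    rs=np.arange(r*.88,r*1.12,.25);x=(u0+rs*np.cos(a)).astype(np.float32);y=(v0+rs*np.sin(a)).astype(np.float32)
    G=cv2.remap((gx*np.cos(a)+gy*np.sin(a)).astype(np.float32),x[None],y[None],1)[0];k=G.argmin()
    if G[k]<-60:P.append(onz(c,x[k],y[k],.126));E.append((x[k],y[k]))
P=np.array(P);p0=onz(c,u0,v0,.126)[:2]
s=least_squares(lambda q:np.linalg.norm(P[:,:2]-q,axis=1)-.036,p0,loss="soft_l1",f_scale=.0007)
print("fixedR",s.x,np.abs(s.fun).mean(),len(P),"free",circ(P)[:2])
d=i.copy()
for x,y in E:cv2.circle(d,(int(x),int(y)),1,(0,0,255),-1)
for z in(.126,.139):
    u,v=proj(c,[*s.x,z]);print(z,u,v);cv2.circle(d,(int(round(u)),int(round(v))),1,(0,255,0),-1)
for t in np.linspace(0,6.28,60):
    u,v=proj(c,[s.x[0]+.036*np.cos(t),s.x[1]+.036*np.sin(t),.126]);cv2.circle(d,(int(round(u)),int(round(v))),0,(255,0,255),-1)
x0,y0=int(max(u0-75,0)),int(max(v0-56,0));cv2.imwrite(f"pics/{n}q.png",cv2.resize(d[y0:y0+112,x0:x0+150],(800,600),interpolation=2))
E
python3 plate2.py w4 146.3 184.8 48.5 -120 90
python3 -c "
from h import *
c=dict(np.load('w4.npz'));print('tip',onz(c,137.7,189.6,.139),'foot',onz(c,145,188.7,.126),onz(c,146.3,184.8,.126))"
```

```text
fixedR [0.55878765 0.18194225] 0.00027779573560417177 70 free (array([0.5585835 , 0.18212191]), np.float64(0.03619280639977056))
0.126 144.5024322273924 186.61984285293698
0.139 136.24399933353757 189.47629041104136
tip [0.5589881  0.18092467 0.139     ] foot [0.55734278 0.18135943 0.126     ] [0.56050969 0.18084066 0.126     ]
```

View pics/w4q.png

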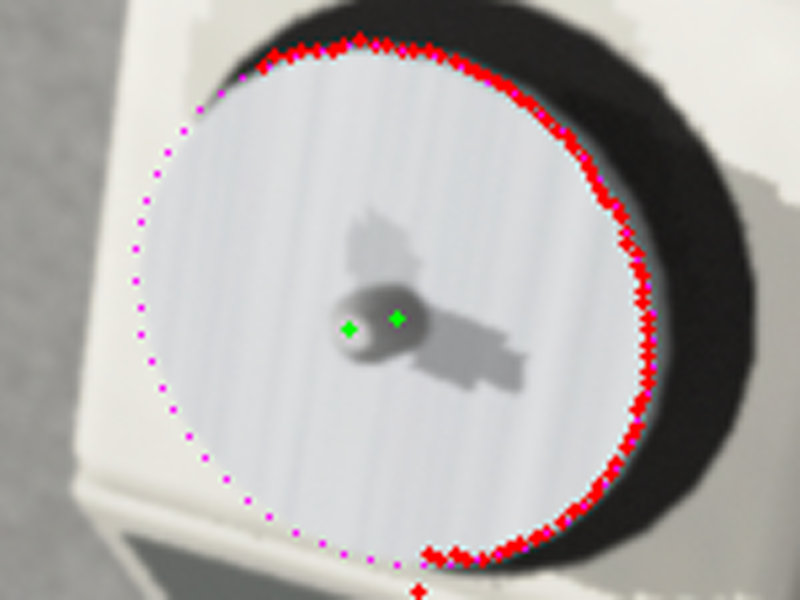

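```bash
python3 - <<'E'
from rig import bot
import numpy as np,shutil
for n in("top","side"): np.savez(n+"0.npz",**bot.get_calibration(n))
E
python3 plate2.py top0 232 226 17.5 -70 130; python3 plate2.py side0 256.5 271.5 18 -100 -99 2>&1 | tail -1
python3 - <<'E'
from h import *
# held head in w4: lids
c=dict(np.load("w4.npz"));i=cv2.imread("pics/w4.png");g=cv2.cvtColor(i,cv2.COLOR_BGR2GRAY)
T=np.array([.5559,.0464,.2312]);Rt=None
P=[]
m=(g>120).astype(np.uint8);m[:, :226]=0;m[:, 402:]=0;m[:200]=0;m[292:]=0
N,l,st,ce=cv2.connectedComponentsWithStats(m)
for k in range(1,N):
    if 250<st[k,4]<900: P.append(onz(c,*ce[k],T[2]-.0457+.038));print(ce[k].round(1),st[k,4],P[-1].round(4))
P=np.array(P)
from scipy.optimize import least_squares
s=least_squares(lambda q:np.linalg.norm(P[:,:2]-q,axis=1)-.0371,T[:2]);print("head axis est",s.x,s.fun,"minus TCP",s.x-T[:2])
E
```

```text
fixedR [0.55803356 0.17768156] 0.0002679522538814975 61 free (array([0.55792432, 0.17752623]), np.float64(0.03584281166644676))
0.126 231.89436068626208 226.26179524523812
0.139 230.67358644405834 225.03279660238994
0.139 254.91880449969645 261.10871382567086
[338.8 227.4] 597 [0.5929 0.0462 0.2235]
[281.2 233.1] 584 [0.5821 0.0726 0.2235]
[382.  261.9] 593 [0.5817 0.0199 0.2235]
[247.2 274.9] 548 [0.5556 0.0839 0.2235]
head axis est [0.5558036  0.04662727] [-1.93245519e-05 -8.57130497e-05  1.16199481e-04  1.43353603e-04] minus TCP [-9.63984758e-05  2.27273021e-04]
```

View pics/top0q.png

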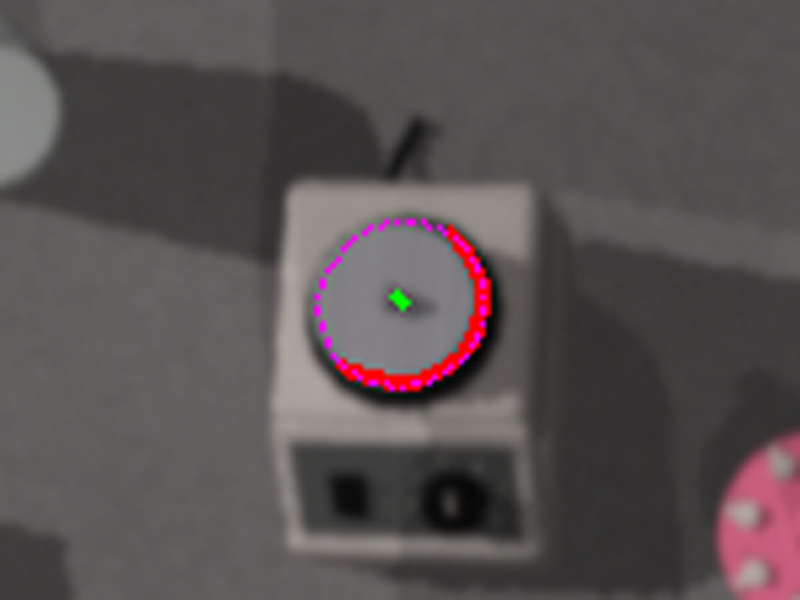

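Request:
{"name": "move_arm", "arguments": {"motion": [{"dp": [-0.1,0.05,-0.02],"delta_rot": [0.006,0.003,0]},{"dp": [-0.15,0.07,-0.02],"delta_rot": [0,0,0]},{"dp": [-0.15,0.07,-0.03],"delta_rot": [0,0,0]},{"dp": [-0.15,0.07,-0.03],"delta_rot": [0,0,0]},{"dp": [-0.09,0.04,-0.03],"delta_rot": [0,0,0]},{"dp": [0,0,0],"delta_rot": [0,0,0]}]}}

```text
clock: 5.27
position: [0.4521, 0.1487, 0.2457]
tcp_rot: [[0.267, -0.963, -0.023], [-0.964, -0.267, -0.003], [-0.003, 0.023, -1.0]]
ft_force: [0.9, 0.2, -2.3]
grip_width: 0.0209
```

```bash
python3 rel.py .559 .18 .25;python3 - <<'E'
from rig import bot
import cv2,numpy as np
c=bot.get_calibration("wrist");np.savez("w5.npz",**c)
cv2.imwrite("pics/w5.png",bot.grab_frame("wrist")[:,:,::-1])
E
```

```text
5.2667 [0.4521 0.1487 0.2457] force [ 0.9  0.2 -2.3] w 0.020885380308050264
d mm [106.9  31.3   4.3] units [-0.0078 -0.556  -0.0341] z axis [-0.0228 -0.0032 -0.9997]
```

View pics/w5.png

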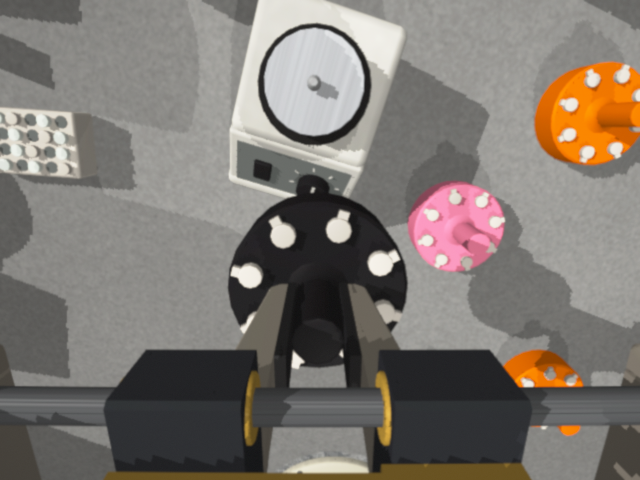

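The plate is fully ringed by its dark rim here, centre about (314,83), with the pin tip at the same place.

```bash
python3 plate2.py w5 314 83 54 0 360
```

```text
fixedR [0.55908459 0.18152507] 0.0001710321981035373 120 free (array([0.55908664, 0.18152647]), np.float64(0.03589920960972714))
0.126 313.70777540008925 83.48618599432336
0.139 313.4700344594918 81.48096694416068
```

View pics/w5q.png

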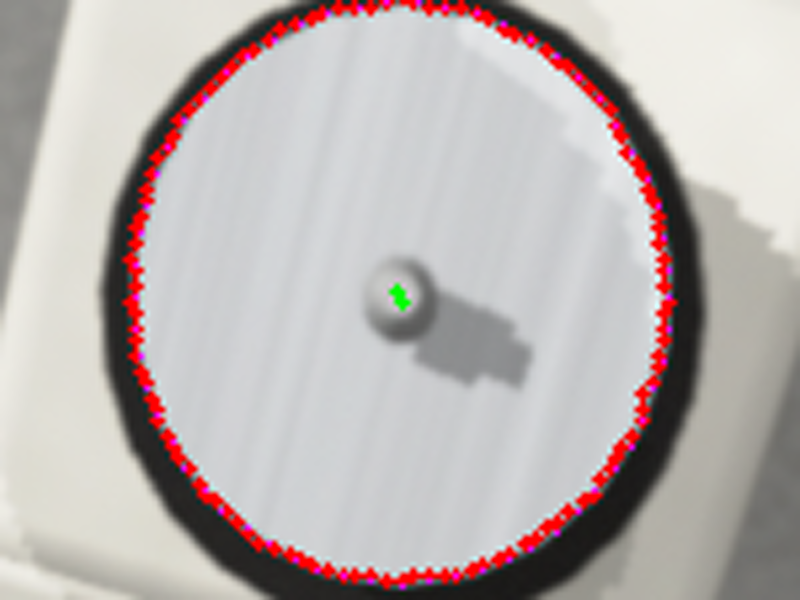

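Request:
{"name": "move_arm", "arguments": {"motion": [{"dp": [0,-0.08,0],"delta_rot": [0.007,0.001,0]},{"dp": [-0.01,-0.13,0],"delta_rot": [0,0,0]},{"dp": [0,-0.13,0],"delta_rot": [0,0,0]},{"dp": [0,-0.13,0],"delta_rot": [0,0,0]},{"dp": [0,-0.06,0],"delta_rot": [0,0,0]},{"dp": [0,0,0],"delta_rot": [0,0,0]}]}}

```text
clock: 5.82
position: [0.563, 0.1702, 0.2365]
tcp_rot: [[0.257, -0.966, -0.001], [-0.966, -0.257, -0.005], [0.005, 0.002, -1.0]]
ft_force: [-1.1, 1.1, -1.8]
grip_width: 0.0211
```

```bash
python3 rel.py .559 .1814 .2
```

```text
5.8167 [0.563  0.1702 0.2365] force [-1.1  1.1 -1.8] w 0.021059953941687033
d mm [ -4.   11.2 -36.5] units [-0.06    0.0048  0.1823] z axis [-6.0e-04 -4.9e-03 -1.0e+00]
```

Request:
{"name": "move_arm", "arguments": {"motion": [{"dp": [-0.04,0.005,0.06],"delta_rot": [0,-0.002,0]},{"dp": [-0.02,0,0.07],"delta_rot": [0,0,0]},{"dp": [0,0,0.04],"delta_rot": [0,0,0]},{"dp": [0,0,0],"delta_rot": [0,0,0]}]}}

```text
clock: 6.15
position: [0.5591, 0.1784, 0.1956]
tcp_rot: [[0.252, -0.968, -0.006], [-0.968, -0.252, 0.001], [-0.003, 0.006, -1.0]]
ft_force: [-1.1, 0.2, -2.3]
grip_width: 0.0211
```

```bash
python3 rel.py .559 .1814 .190
```

```text
6.15 [0.5591 0.1784 0.1956] force [-1.1  0.2 -2.3] w 0.021051509518626086
d mm [-0.1  3.  -5.6] units [-0.0144 -0.0034  0.0279] z axis [-0.0062  0.001  -1.    ]
```

Request:
{"name": "move_arm", "arguments": {"motion": [{"dp": [-0.014,-0.003,0.01],"delta_rot": [0.002,0.001,0]},{"dp": [-0.002,0,0.005],"delta_rot": [0,0,0]},{"dp": [0,0,0],"delta_rot": [0,0,0]}]}}

```text
clock: 6.4
position: [0.5573, 0.1812, 0.191]
tcp_rot: [[0.251, -0.968, -0.001], [-0.968, -0.251, -0.001], [0.001, 0.001, -1.0]]
ft_force: [-0.3, -0.1, -1.8]
grip_width: 0.0206
```

```bash
python3 rel.py .559 .1814 .185; python3 - <<'E'
from rig import bot
import cv2,numpy as np
c=bot.get_calibration("wrist");np.savez("w6.npz",**c)
cv2.imwrite("pics/w6.png",bot.grab_frame("wrist")[:,:,::-1])
E
```

```text
6.4 [0.5573 0.1812 0.191 ] force [-0.3 -0.1 -1.8] w 0.020600753080943814
d mm [ 1.7  0.2 -6. ] units [ 0.001  -0.0086  0.0298] z axis [-1.1e-03 -8.0e-04 -1.0e+00]
```

View pics/w6.png

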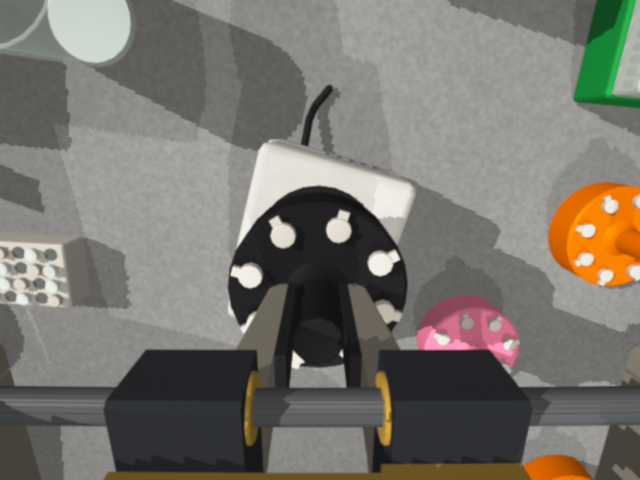

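Request:
{"name": "move_arm", "arguments": {"motion": [{"dp": [0.001,-0.008,0.008],"delta_rot": [0,0,0]},{"dp": [0,0,0.008],"delta_rot": [0,0,0]}]}}

```text
clock: 6.62
position: [0.5598, 0.1816, 0.1895]
tcp_rot: [[0.251, -0.968, 0.002], [-0.968, -0.251, -0.0], [0.001, -0.002, -1.0]]
ft_force: [-0.3, -0.3, -2.6]
grip_width: 0.0212
```

```bash
python3 rel.py .559 .1814 .185
```

```text
6.6167 [0.5598 0.1816 0.1895] force [-0.3 -0.3 -2.6] w 0.021153168402893018
d mm [-0.8 -0.2 -4.5] units [-0.0002  0.0043  0.0226] z axis [ 2.2e-03 -4.0e-04 -1.0e+00]
```

Request:
{"name": "move_arm", "arguments": {"motion": [{"dp": [0,0.004,0.016],"delta_rot": [0,0,0]},{"dp": [0,0,0.016],"delta_rot": [0,0,0]}]}}

```text
clock: 6.78
position: [0.5599, 0.1815, 0.1839]
tcp_rot: [[0.251, -0.968, 0.005], [-0.968, -0.251, -0.0], [0.001, -0.005, -1.0]]
ft_force: [0.0, 0.1, -2.3]
grip_width: 0.0212
```

```bash
python3 rel.py .559 .1814 .180
```

```text
6.7833 [0.5599 0.1815 0.1839] force [ 0.   0.1 -2.3] w 0.02124491958906378
d mm [-0.9 -0.1 -3.9] units [-0.0009  0.0047  0.0196] z axis [ 4.7e-03 -2.0e-04 -1.0e+00]
```

Request:
{"name": "move_arm", "arguments": {"motion": [{"dp": [0,0.005,0.014],"delta_rot": [-0.002,0,0]},{"dp": [0,0,0.012],"delta_rot": [0,0,0]}]}}

```text
clock: 6.95
position: [0.5589, 0.1811, 0.1782]
tcp_rot: [[0.251, -0.968, -0.002], [-0.968, -0.251, -0.002], [0.001, 0.002, -1.0]]
ft_force: [0.2, -0.8, -2.8]
grip_width: 0.0208
```

```bash
python3 rel.py .559 .1814 .180
```

```text
6.95 [0.5589 0.1811 0.1782] force [ 0.2 -0.8 -2.8] w 0.020802352311990756
d mm [0.1 0.3 1.8] units [-0.0012 -0.0006 -0.0088] z axis [-0.0016 -0.0018 -1.    ]
```

The underside is about 6 mm below the pin's tip and there's no contact force, so the pin is in the socket. I'll go on down.

Request:
{"name": "move_arm", "arguments": {"motion": [{"dp": [0,0,0.014],"delta_rot": [0,0,0]},{"dp": [0,0,0.012],"delta_rot": [0,0,0]},{"dp": [0,0,0.01],"delta_rot": [0,0,0]}]}}

```text
clock: 7.2
position: [0.559, 0.1811, 0.1706]
tcp_rot: [[0.251, -0.968, -0.002], [-0.968, -0.251, -0.002], [0.001, 0.002, -1.0]]
ft_force: [-3.0, -1.3, 6.0]
grip_width: 0.0211
```

```bash
python3 rel.py .559 .1814 .1717
```

```text
7.2 [0.559  0.1811 0.1706] force [-3.  -1.3  6. ] w 0.021131856072130206
d mm [0.  0.3 1.1] units [-0.0015 -0.0006 -0.0057] z axis [-0.002 -0.002 -1.   ]
```

Request:
{"name": "move_arm", "arguments": {"motion": [{"dp": [0,0,0.01],"delta_rot": [0,0,0]},{"dp": [0,0,0.01],"delta_rot": [0,0,0]},{"dp": [0,0,0.006],"delta_rot": [0,0,0]}], "force": 60}}

```text
clock: 7.45
position: [0.5591, 0.1811, 0.1693]
tcp_rot: [[0.251, -0.968, -0.001], [-0.968, -0.251, -0.002], [0.002, 0.002, -1.0]]
ft_force: [-5.4, -0.8, 8.2]
grip_width: 0.0211
```

```bash
python3 rel.py .559 .1814 .1663
```

```text
7.45 [0.5591 0.1811 0.1693] force [-5.4 -0.8  8.2] w 0.021076081519352956
d mm [-0.1  0.3 -3. ] units [-0.0015 -0.      0.0152] z axis [-0.0015 -0.0022 -1.    ]
```

Request:
{"name": "move_arm", "arguments": {"motion": [{"dp": [0,0.004,0.02],"delta_rot": [0,0,0]},{"dp": [0,0.004,0.02],"delta_rot": [0,0,0]}]}}

```text
clock: 7.62
position: [0.559, 0.1811, 0.1664]
tcp_rot: [[0.252, -0.968, 0.003], [-0.968, -0.252, -0.002], [0.002, -0.002, -1.0]]
ft_force: [-4.6, -0.1, 11.9]
grip_width: 0.0212
```

```bash
python3 rel.py .559 .1814 .1663
```

```text
7.6167 [0.559  0.1811 0.1664] force [-4.6 -0.1 11.9] w 0.0211851680095777
d mm [-0.   0.3 -0.1] units [-0.0015 -0.0003  0.0003] z axis [ 0.0029 -0.0016 -1.    ]
```

```bash
python3 - <<'E'
from rig import bot
import cv2
for n in("side","wrist","top"): 
    cv2.imwrite(f"pics/{n}9.png",bot.grab_frame(n)[:,:,::-1]);s=bot.sense();print(s["clock"],s["position"].round(4),s["ft_force"].round(1),s["qd"].round(2).max())
i=cv2.imread("pics/side9.png");cv2.imwrite("pics/side9c.png",cv2.resize(i[180:340,190:390],(800,600)))
E
```

```text
7.6667 [0.559  0.1811 0.1663] [-3.8  0.6 12.5] 0.62
7.7167 [0.5591 0.1811 0.1666] [-4.  -0.4 11.9] 0.56
7.7667 [0.5591 0.1811 0.1667] [-4.9 -0.5 11.5] 0.32
```

View pics/side9c.png

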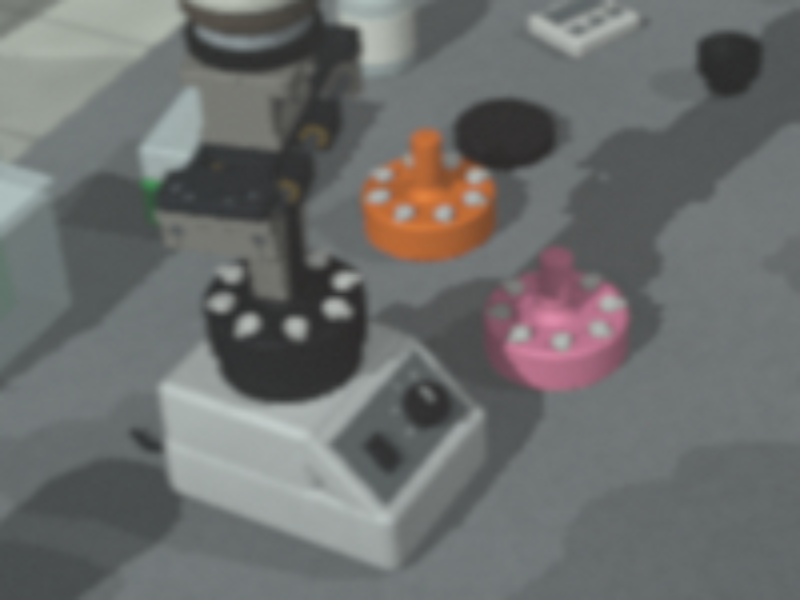

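View pics/wrist9.png

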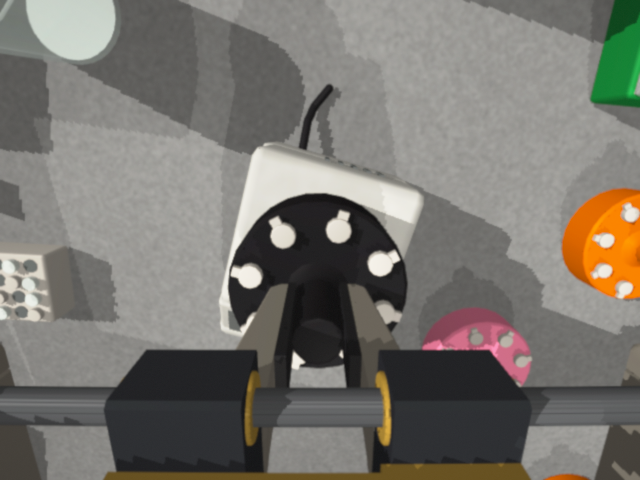

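Request:
{"name": "move_arm", "arguments": {"motion": [{"dp": [0,0.002,0.018],"delta_rot": [0,0,0]}]}}

```text
clock: 7.85
position: [0.5592, 0.1811, 0.1661]
tcp_rot: [[0.252, -0.968, 0.004], [-0.968, -0.252, -0.001], [0.003, -0.004, -1.0]]
ft_force: [-6.7, -1.7, 11.2]
grip_width: 0.021
```

```bash
python3 - <<'E'
from rig import bot
import cv2
for n in ["top"]*10: 
    i=bot.grab_frame(n);s=bot.sense();print(s["clock"].__round__(2),s["position"].round(4),s["ft_force"].round(1),s["tcp_rot"][:,2].round(4),s["grip_width"].round(4))
cv2.imwrite("pics/topend.png",i[:,:,::-1])
E
```

```text
Traceback (most recent call last):
AttributeError: 'float' object has no attribute 'round'
```

```bash
python3 - <<'E'
from rig import bot
import cv2
for n in ["top"]*8: 
    i=bot.grab_frame(n);s=bot.sense();print(round(s["clock"],2),s["position"].round(4),s["ft_force"].round(1),s["tcp_rot"][:,2].round(4),round(s["grip_width"],4))
cv2.imwrite("pics/topend.png",i[:,:,::-1])
E
```

```text
7.95 [0.5591 0.1811 0.166 ] [-7.4 -1.5 12.4] [ 0.0045 -0.0015 -1.    ] 0.021
8.0 [0.5591 0.1811 0.1661] [-6.3 -1.7 12.9] [ 0.0044 -0.0015 -1.    ] 0.0209
8.05 [0.5591 0.1811 0.1661] [-6.1 -1.1 12. ] [ 0.0044 -0.0014 -1.    ] 0.0209
8.1 [0.5591 0.1811 0.1661] [-5.7 -1.2 11.7] [ 0.0044 -0.0015 -1.    ] 0.0209
8.15 [0.5591 0.1811 0.1661] [-5.5 -1.5 12.3] [ 0.0044 -0.0015 -1.    ] 0.0213
8.2 [0.5591 0.1811 0.1661] [-6.9 -1.2 12. ] [ 0.0044 -0.0015 -1.    ] 0.0209
8.25 [0.5591 0.1811 0.1661] [-6.3 -2.  12. ] [ 0.0044 -0.0015 -1.    ] 0.0212
8.3 [0.5591 0.1811 0.1661] [-6.3 -1.2 13.7] [ 0.0044 -0.0015 -1.    ] 0.0211
```

View pics/topend.png

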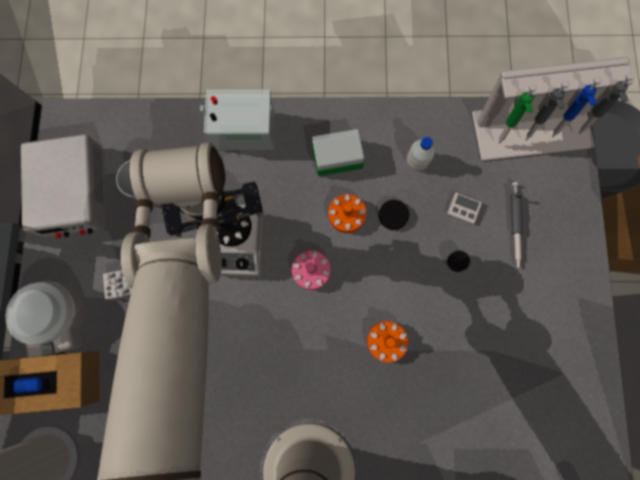

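It's steady at z = 0.1661, about 5.6 mm of travel, with a plate force of about 14.5 N. That matches the spring, so the head hasn't slipped in the grip. The bystanders in view look undisturbed. I'm handing in.

```bash
python3 -c "
from rig import bot
print(bot.finish_job());s=bot.sense();print(s['clock'],s['position'],s['ft_force'])"
```

```text
the job is handed in; nothing more can be done
None
the job is handed in; nothing more can be done
```

The black tube head is on the mixer over the pin, and I handed in at about 8.3 s with the gripper still pressing it down. No verdict was reported. I took it by its pillar, located the drive plate with the wrist camera and lowered the head. It showed no contact force until it met the plate.

**Last checks:**
- **Travel:** the TCP was steady at z = 0.1661 m, which puts the plate about 5.6 mm down. The net push of about 12 N plus the head's weight gives about 5.3 mm by the spring figures, so both are well past the 3.7 mm needed.
- **Grip:** the opening was 21 mm on the pillar, and the tool was upright within 0.3°. In the wrist picture taken during the press the head sat in the fingers as before. I took no wrist picture after the last, deeper press.
- **Rest of the bench:** everything visible in the last top view looked unmoved by eye. The arm hid most of the beaker and part of the tube rack in that view.

**Disagreements:**
- **Pin position:** the first top-camera fit put the pin about 4 mm off in y from the wrist-camera fits. I went with the wrist, whose fits agreed to about 0.5 mm, and the pin entered freely there.
- **Sideways force:** about 6 N remains in x while pressing. The position stayed constant over the last readings.

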